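# Push a gear selector's lever round its L-shaped gate

### The job

On the bench a car's gear selector is bolted down for a check: a short upright lever stands in an L-shaped slot in a flat steel plate. Push the lever along the long leg of the slot to the corner, then push it sideways along the short leg fully to its end, and leave it there. Only push it: do not lift the lever, and leave the tools and parts lying around as they are.

Things in the scene. Friction and masses are not known exactly. Their poses are not given: they have to be found in the camera images.
- selector: Gear selector: dark steel box fixed to the bench, top a bright flat plate. Origin on the bench. In its frame the plate spans x -100 to 95, y -85 to 90 mm, top 70 mm up; a 6 mm high foot spans x -118 to 113. The slot, 18 mm wide, has its long leg along +x (away from the robot, turned up to 0.9 rad), then its short leg along +y. Only the lever and one loose socket stand on the plate (screw heads 2 mm).
- slot_start (a point): Point on the plate top (70 mm above the bench) in the middle of the slot: the lever's place at the closed start of the long leg; (-55, -30) mm in the selector's frame.
- slot_corner (a point): Point on the plate top at the corner of the slot, 90 mm from slot_start along the selector's +x; (35, -30) mm in its frame.
- slot_end (a point): Point on the plate top where the lever belongs at the end of the short leg, 65 mm from slot_corner along the selector's +y; (35, 35) mm in its frame.
- lever_grip (a point): On the lever's axis, mid-height of its black cylindrical grip, 42 mm above the plate. Grip 28 mm in diameter, from 20 to 65 mm above the plate; below it a 16 mm steel stem and a 26 mm foot washer. The lever stays upright, slides with 2 to 5 N and stays where it is left. Its 12 mm pin has 3 mm of play to every side in the slot.
- lever_along (a joint): How far the lever stands along the long leg, in m along the selector's +x: 0 at slot_start, 0.090 at slot_corner; the slot's walls stop it at -0.003 and 0.093. It starts at 0 to 0.04.
- lever_across (a joint): How far the lever stands along the short leg, in m along the selector's +y: 0 in the long leg, 0.065 at slot_end; the wall stops it at 0.068. In the long leg the walls keep it within 0.003 of 0.
- lever (a joint): How far the lever is lifted out of its seat, in m upward: 0 is down; a light spring and its weight (about 5 N) hold it down.
- socket_a: Loose steel socket, 30 mm in diameter, 38 mm high, standing on the plate near its (-x, +y) corner; origin at the centre of its underside. Leave it.
- socket_b: Loose steel socket, 26 mm in diameter, 32 mm high, standing on the bench to the left of the selector; origin at the centre of its underside. Leave it.
- socket_c: Loose steel socket, 34 mm in diameter, 40 mm high, standing on the bench to the left of the selector; origin at the centre of its underside. Leave it.
- wrench: Loose steel wrench, 190 mm long, lying on the bench to the right of the selector. Leave it.
- screwdriver: Loose screwdriver, 200 mm long, lying on the bench beyond the selector. Leave it.
- grease_can: Loose dark can, 66 mm in diameter, 100 mm high, on the left of the bench; origin at the centre of its underside. Leave it.
- bearing: Loose steel ring, 62 mm in diameter, 16 mm high, on the bench to the right; origin at the centre of its underside. Leave it.

How it is judged:
On the way:
1. the lever stands at the corner of the slot (value of joint lever_along above 0.08 m and value of joint lever_across below 0.015 m), for 0.05 s.
At the end, for the whole second after the job is handed in: The lever is at rest at the end of the short leg (across at least 59 of 65 mm), down in its seat, and every loose tool and part within 30 mm of where it was (value of joint lever_along above 0.083 m and value of joint lever_across between 0.059 and 0.075 m and value of joint lever below 0.004 m and velocity of joint lever_across between -0.01 and 0.01 m/s and not (distance of any of socket_a, socket_b, socket_c, wrench, screwdriver, grease_can, bearing from where it was at the start of the episode above 0.03 m)); the robot touches nothing.
It fails at once if the lever was lifted by more than 10 mm (value of joint lever above 0.01 m).
It fails at once if a loose tool or part was moved by more than 30 mm (distance of any of socket_a, socket_b, socket_c, wrench, screwdriver, grease_can, bearing from where it was at the start of the episode above 0.03 m).
It also fails if it takes over 48 s, if anything falls off the work surface, if the arm or the gripper's body presses on something with over 40 N, if the wrist force passes 120 N, or if a joint passes its speed limit or range.

### The arm

A 6-joint arm with a two-finger parallel gripper is mounted at the origin on the work surface. World frame = base frame: x ahead of the robot, y to its left, z up, the work surface at z = 0. Lengths are in m, angles in rad, forces in N, time in s.
With the tool pointing down it reaches from about 0.375 to 0.975 m from the base axis. Payload 3.8 kg.
Tool frame: the origin (TCP) lies on the mounting face of the last link; the fingertips stand 173 mm ahead of it and the grasp point (between the pads) lies 155 mm ahead of it; z points along the fingers, y is the direction in which the jaws open and shut (so a half turn about z gives the same grasp; the last joint's range is limited). The gripper opens to 85 mm and grips with 20 to 120 N. Pads are 22 mm wide; open, the fingers measure 114 mm over their backs; the gripper's body (76 mm by 85 mm) begins 54 mm behind the grasp point. The pads swing forward as they close: fully open they stand 13 mm farther back than shut.
Start: joints at [1.145, 0.264, 1.604, -0, 1.274, -0.037], TCP at [0.256, 0.625, 0.405] pointing down, gripper open.
Joint ranges: [-2.63, 2.63], [-0.94, 2.18], [0.31, 2.57], [-1.31, 4.45], [0, 2.66], [-2.55, 2.55]. Speed limits (rad/s): [2.57, 2.57, 3.14, 3.14, 3.14, 3.14].

### API

Orientations are given as a rotation vector (axis times angle).
In Python, from workcell import bot, imaging, order gives the robot as it stands. The module is installed in compiled form; this text tells all that it offers.
- The arm moves only by the shell command python3 -m creep 'ROWS' [OPENING] [FORCE]. ROWS is JSON, a list of rows, each an object with "slide": the shift along the tool's x, y, z each as a share of 25 mm, from -1 to 1, a list of three; "angular": the turn, a rotation vector about the tool's x, y, z each as a share of 4 degrees, from -1 to 1, a list of three. A call has 1 to 5 rows; each row shifts and turns the commanded pose from where the row before left it, along the tool's axes as they then stand; what a row does not reach is not made up. A row lasts 1/12 s, in which the tool goes at most 41.7 mm and 7.16 degrees, less where a joint would pass 70% of its speed; a pose out of reach is approached as far as the arm can. A call with a number of a shift or a turn outside -1 to 1 is refused whole. A call with a gripper value outside its range is refused whole. OPENING is the closure, from -1 (fully open) to 1 (shut), set as the call begins (- or left out, the last holds). The fingers move at their own pace and stop on an object; FORCE is the grip in N (left out, the last holds). Time passes only in rows, so rows that do not move let the fingers close. It gives the time, the measured TCP pose, the force and the opening at its end, in the units of the state.
- bot.read_state(): the state, without advancing time (a new reading comes with each control period).
- imaging.read_camera(name): name is "scene" or "top" or "wrist"; returns (picture, depth): 480x640x3 uint8, red, green, blue; 480x640 float32, m along the optical axis (not along the pixel's ray), 0 where there is no reading.
- imaging.camera_model(name): a dict with "fovy" (degrees; the focal length in pixels is half the picture's height over the tangent of half this angle, whatever the lens; pixels are square), "cx", "cy" (the principal point, pixels), "k1" (the pictures are not rectified: a ray, as slopes to the right and down, at radius r is drawn at 1 + k1 r^2 times it, then the intrinsics apply), "camera_from_world" (4x4, takes a point from world to camera coordinates); the wrist camera has in their place "tool_from_camera" (4x4, takes a point from camera to tool coordinates, whose origin is the TCP and whose axes are the flange's). Camera axes: x right, y down, z forward; pixel columns grow to the right and rows downward; lengths in m; the calibration is good to about 2 mm. A picture is of the moment at which its call begins: read the wrist's pose just before it. camera_model takes no time and is no camera call.
- order.finish_job(): hands the job in, once; it reports no verdict.
The state is a dict: "time": time; "q": joint angles; "joint_vel": joint speeds; "joint_torque": joint torques, N m; "tool_pos": TCP position; "tcp_rot": TCP orientation; "wrist_force": force on the tool from outside, world axes, zero at the start; "torque": the same for the moment, N m; "width": opening from 0.0 (shut) to 1.0 (fully open).
Only numpy, scipy, OpenCV 4.12 (cv2) and the standard library are available. Lean on these libraries where they do the work, as an engineer would, in place of code of your own. Each camera call takes 0.05 s, during which the arm holds its last target.

## Working session

There is one attempt and no reset: what is moved stays moved. The work goes in short steps, Python scripts to look and compute and a shell command to move; the robot and the scene stay as the last step left them, time stands still between calls to the robot, and variables do not carry over. Pictures are saved under pics/ and viewed, and the job is handed in when it is done.

```bash
mkdir -p pics; ls; python3 - <<'E'
from workcell import bot, imaging
import cv2,numpy as np
s=bot.read_state();print(s)
for n in("scene","top"):
    p,d=imaging.read_camera(n);cv2.imwrite(f"pics/{n}0.png",p[:,:,::-1]);np.save(f"pics/{n}0d.npy",d)
    print(n,imaging.camera_model(n))
print(imaging.camera_model("wrist"))
E
```

```text
pics
{'time': 0.0, 'q': array([ 1.14508912e+00,  2.64733096e-01,  1.60539870e+00, -3.13138154e-05,
        1.27370673e+00, -3.68942668e-02]), 'joint_vel': array([-0.00091937,  0.00044339, -0.00024928, -0.00072047,  0.0005216 ,
       -0.00115352]), 'joint_torque': array([ 6.50242400e-04, -5.15111697e+01, -3.67310858e+01,  1.66328609e-04,
        1.29792426e-02, -2.56345481e-05]), 'tool_pos': array([0.25574151, 0.62429162, 0.40336177]), 'tcp_rot': array([-0.60679775, -3.08193728,  0.00344412]), 'wrist_force': array([-0.59625547, -0.4566958 , -0.69792756]), 'torque': array([-0.04924795, -0.00373296, -0.04079106]), 'width': 1.0015635338803168}
scene {'fovy': 51.893710801591446, 'cx': 324.79069420490066, 'cy': 238.97401614052532, 'k1': 0.007575498882350109, 'camera_from_world': array([[-4.64893790e-01,  8.85366437e-01, -1.91814626e-04,
         2.63814481e-01],
       [ 6.71806361e-01,  3.52615191e-01, -6.51412880e-01,
        -3.23578810e-01],
       [-5.76671463e-01, -3.02966665e-01, -7.58723417e-01,
         1.28222016e+00],
       [ 0.00000000e+00,  0.00000000e+00,  0.00000000e+00,
 
[... 173 characters left out ...]
22398, -0.99982099,  0.00508709, -0.00212907],
       [-0.9918362 ,  0.01743572, -0.12632078,  0.56858681],
       [ 0.12620947, -0.00734762, -0.9919764 ,  0.91841191],
       [ 0.        ,  0.        ,  0.        ,  1.        ]])}
{'fovy': 62.75772231695179, 'cx': 322.74037735079435, 'cy': 240.58079206124228, 'k1': 0.01672951566654396, 'tool_from_camera': array([[-3.78385943e-04, -9.51619885e-01, -3.07277483e-01,
         7.89509654e-02],
       [ 9.99999864e-01, -4.70238141e-04,  2.24884926e-04,
        -1.07798901e-03],
       [-3.58498560e-04, -3.07277357e-01,  9.51619933e-01,
         3.06782551e-02],
       [ 0.00000000e+00,  0.00000000e+00,  0.00000000e+00,
         1.00000000e+00]])}
```

View pics/scene0.png

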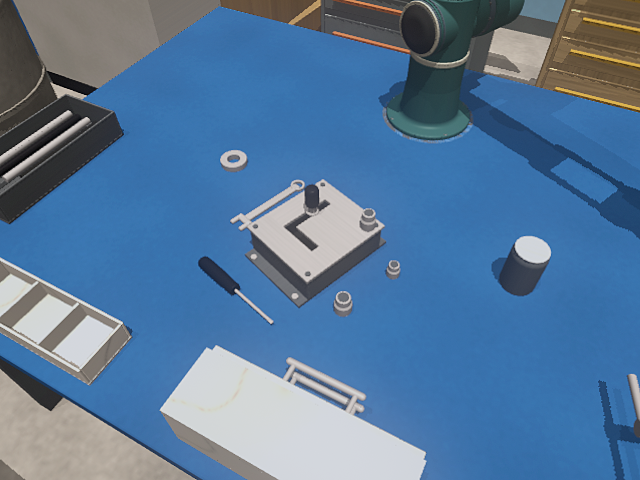

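View pics/top0.png

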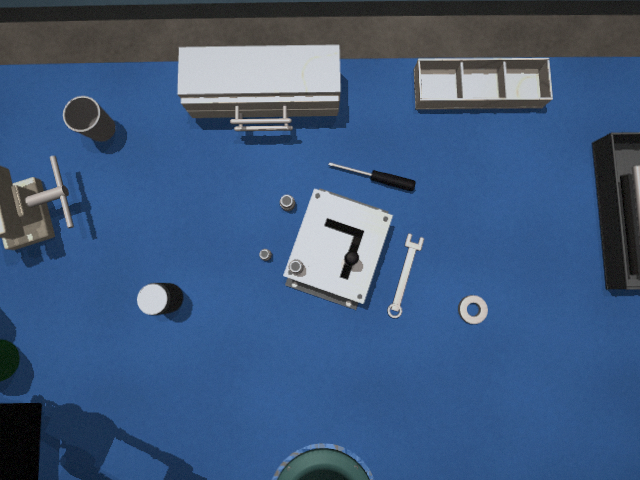

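The top view shows the plate around (340,245), with the slot start near (345,277), corner near (361,235), end near (328,223) and lever grip at (351,258). Socket_a is at (296,267). Next I'll get the metric positions.

```bash
cat > h.py <<'E'
import numpy as np,cv2
from workcell import imaging
def K(m):
    f=240/np.tan(np.radians(m["fovy"])/2); return np.array([[f,0,m["cx"]],[0,f,m["cy"]],[0,0,1.]])
def rays(m,uv):
    D=np.array([m["k1"],0,0,0,0.])
    return cv2.undistortPoints(np.float64(uv).reshape(-1,1,2),K(m),D).reshape(-1,2)
def cast(m,uv,z,T=None):
    if T is None: T=np.linalg.inv(m["camera_from_world"])
    r=rays(m,uv); d=np.c_[r,np.ones(len(r))]@T[:3,:3].T; o=T[:3,3]
    return o+d*((z-o[2])/d[:,2])[:,None]
def proj(m,P):
    c=m["camera_from_world"]; rv=cv2.Rodrigues(c[:3,:3])[0]
    return cv2.projectPoints(np.float64(P),rv,c[:3,3],K(m),np.array([m["k1"],0,0,0,0.]))[0].reshape(-1,2)
E
python3 - <<'E'
from h import *
for n,roi in (("top",(270,170,410,320)),("scene",(230,170,400,310))):
    m=imaging.camera_model(n);im=cv2.imread(f"pics/{n}0.png");d=np.load(f"pics/{n}0d.npy")
    vv,uu=np.mgrid[roi[1]:roi[3],roi[0]:roi[2]]
    uv=np.c_[uu.ravel(),vv.ravel()];T=np.linalg.inv(m["camera_from_world"])
    z=d[vv,uu].ravel();P=(np.c_[rays(m,uv),np.ones(len(uv))]*z[:,None])@T[:3,:3].T+T[:3,3]
    ok=z>0
    pl=ok&(abs(P[:,2]-.07)<.006)
    rect=cv2.minAreaRect(np.float32(P[pl][:,:2]*1000)); print(n,"plate rect",rect,np.median(P[pl][:,2]))
    mask=np.zeros(im.shape[:2],np.uint8);mask[uv[pl][:,1],uv[pl][:,0]]=255
    cs=max(cv2.findContours(mask,0,2)[0],key=cv2.contourArea)
    r2=cv2.minAreaRect(np.float32(cast(m,cs.reshape(-1,2),.07)[:,:2]*1000));print(r2,cv2.boxPoints(r2).round(1).tolist())
    lv=ok&(P[:,2]>.115)&(P[:,2]<.15)
    print("lever pts",P[lv].mean(0),P[lv].min(0),P[lv].max(0),uv[lv].mean(0))
    tp=ok&(P[:,2]>.130); print("top",tp.sum(),P[tp].mean(0) if tp.any() else 0)
    sk=ok&(P[:,2]>.095)&(P[:,2]<.113); print("95-113",P[sk].mean(0),P[sk].std(0))
    # upscaled
    x0,y0,x1,y1=roi;cv2.imwrite(f"pics/{n}_z.png",cv2.resize(im[y0:y1,x0:x1],None,fx=4,fy=4))
E
```

```text
top plate rect ((533.2848510742188, -38.614532470703125), (174.90231323242188, 195.50076293945312), 69.78839874267578) 0.06943724975445953
((533.0452880859375, -38.415809631347656), (174.5785369873047, 194.8657989501953), 69.81534576416016) [[411.5, -86.69999694824219], [594.4000244140625, -154.0], [654.5999755859375, 9.899999618530273], [471.70001220703125, 77.0999984741211]]
lever pts [ 0.50235871 -0.06170561  0.13164833] [ 0.48999411 -0.07526576  0.11575345] [ 0.51544752 -0.04836342  0.13750844] [351.1863354  257.56521739]
top 120 [ 0.5026805  -0.06228666  0.13296108]
95-113 [0.48937435 0.0413421  0.10718775] [0.00633657 0.0265975  0.00300454]
scene plate rect ((531.21240234375, -39.26972198486328), (178.115234375, 197.64549255371094), 70.04362487792969) 0.07010782465397725
((533.18359375, -38.86732482910156), (178.4293212890625, 197.6110382080078), 69.95055389404297) [[409.79998779296875, -88.80000305175781], [595.4000244140625, -156.5], [656.5999755859375, 11.100000381469727], [471.0, 78.80000305175781]]
lever pts [ 0.50722912 -0.06025021  0.12810993] [ 0.49089306 -0.07613646  0.11500251] [ 0.51632995 -0.04913419  0.13776553] [311.05472637 191.5721393 ]
top 105 [ 0.5042352  -0.06190579  0.13304369]
95-113 [0.49882637 0.00966839 0.10497124] [0.0110708  0.05221749 0.00478415]
```

View pics/top_z.png

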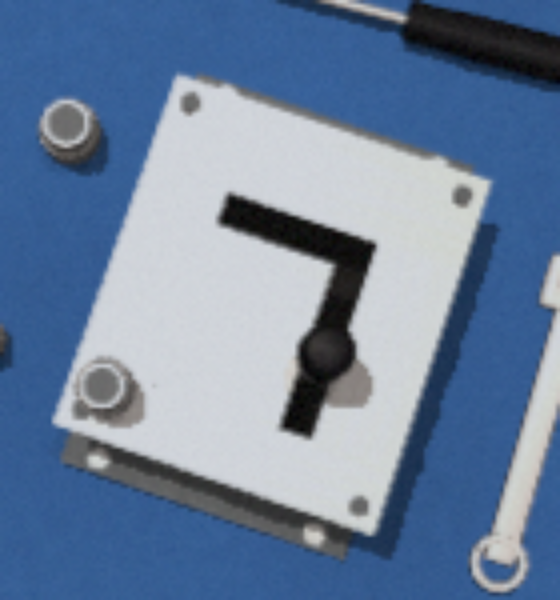

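```bash
python3 -m creep '[{"slide":[0,0,0],"angular":[0,0,-0.53]},{"slide":[-0.74,-0.97,0],"angular":[0,0,0]},{"slide":[-0.74,-0.97,0],"angular":[0,0,0]},{"slide":[-0.74,-0.97,0],"angular":[0,0,0]},{"slide":[-0.74,-0.97,0],"angular":[0,0,0]}]' 1 20
cat > st.py <<'E'
from workcell import bot
import numpy as np
from scipy.spatial.transform import Rotation as R
s=bot.read_state();Rm=R.from_rotvec(s["tcp_rot"]).as_matrix();a=np.radians(-20.15)
ux=np.array([np.cos(a),np.sin(a)]);uy=np.array([-ux[1],ux[0]])
O=np.array([.533,-.0387])+.0025*ux-.0025*uy
r=s["tool_pos"][:2]-O
print("t",round(s["time"],2),"pos",s["tool_pos"].round(4),"z",Rm[:,2].round(4),"along %.4f across %.4f"%(r@ux+.055,r@uy+.030),"yawerr deg",np.degrees(np.arctan2(Rm[1,0],Rm[0,0])-np.arctan2(-ux[1],-ux[0])).round(2),"F",s["wrist_force"].round(1),"w",round(s["width"],3))
E
python3 st.py
```

```text
time: 0.52
tool_pos: [0.2919, 0.5068, 0.4038]
tcp_rot: [-0.549, -3.093, 0.002]
wrist_force: [0.7, -1.0, -0.2]
width: 0.3
t 0.52 pos [0.2919 0.5068 0.4038] z [-7.0e-04 -1.3e-03 -1.0e+00] along -0.3618 across 0.4615 yawerr deg 0.04 F [ 0.7 -1.  -0.2] w 0.3
```

```bash
python3 -m creep '[{"slide":[-0.74,-0.97,0],"angular":[0,0,0]},{"slide":[-0.74,-0.97,0],"angular":[0,0,0]},{"slide":[-0.74,-0.97,0],"angular":[0,0,0]},{"slide":[-0.74,-0.97,0],"angular":[0,0,0]},{"slide":[-0.74,-0.97,0],"angular":[0,0,0]}]' 
python3 -m creep '[{"slide":[-0.74,-0.97,0],"angular":[0,0,0]},{"slide":[-0.74,-0.97,0],"angular":[0,0,0]},{"slide":[-0.74,-0.97,0],"angular":[0,0,0]},{"slide":[-0.74,-0.97,0],"angular":[0,0,0]},{"slide":[-0.74,-0.97,0],"angular":[0,0,0]}]'
python3 -m creep '[{"slide":[-0.74,-0.97,0],"angular":[0,0,0]},{"slide":[-0.74,-0.97,0],"angular":[0,0,0]},{"slide":[0,0,0],"angular":[0,0,0]},{"slide":[0,0,0],"angular":[0,0,0]}]'
python3 st.py
```

```text
time: 0.93
tool_pos: [0.3369, 0.3608, 0.4042]
tcp_rot: [-0.549, -3.093, 0.001]
wrist_force: [0.9, -0.3, 0.3]
width: -0.001
time: 1.35
tool_pos: [0.3819, 0.2151, 0.4043]
tcp_rot: [-0.549, -3.093, 0.001]
wrist_force: [0.7, 0.8, 0.0]
width: 0.003
time: 1.68
tool_pos: [0.4002, 0.1571, 0.4044]
tcp_rot: [-0.555, -3.092, 0.0]
wrist_force: [0.9, 1.3, 0.3]
width: -0.001
t 1.68 pos [0.4002 0.1571 0.4044] z [-5.e-04  0.e+00 -1.e+00] along -0.1396 across 0.1705 yawerr deg -0.22 F [0.9 1.3 0.3] w -0.001
```

```bash
python3 -m creep '[{"slide":[-0.72,-0.97,0],"angular":[0,0,0]},{"slide":[-0.72,-0.97,0],"angular":[0,0,0]},{"slide":[-0.72,-0.97,0],"angular":[0,0,0]},{"slide":[-0.72,-0.97,0],"angular":[0,0,0]},{"slide":[-0.72,-0.97,0],"angular":[0,0,0]}]' 
python3 -m creep '[{"slide":[-0.72,-0.97,0],"angular":[0,0,0.05]},{"slide":[-0.72,-0.97,0],"angular":[0,0,0]},{"slide":[0,0,0],"angular":[0,0,0]},{"slide":[0,0,0],"angular":[0,0,0]}]'
python3 st.py; python3 - <<'E'
from h import *
for n in("scene","wrist"):
    p,d=imaging.read_camera(n);cv2.imwrite(f"pics/{n}1.png",p[:,:,::-1]);np.save(f"pics/{n}1d.npy",d)
E
```

```text
time: 2.1
tool_pos: [0.4429, 0.0135, 0.4045]
tcp_rot: [-0.547, -3.093, -0.001]
wrist_force: [-0.2, 0.2, -1.2]
width: 0.0
time: 2.43
tool_pos: [0.4601, -0.0445, 0.4043]
tcp_rot: [-0.558, -3.091, -0.001]
wrist_force: [0.8, -0.6, -0.1]
width: -0.001
t 2.43 pos [ 0.4601 -0.0445  0.4043] z [-8.e-04  8.e-04 -1.e+00] along -0.0139 across 0.0019 yawerr deg -0.31 F [ 0.8 -0.6 -0.1] w -0.001
```

View pics/wrist1.png

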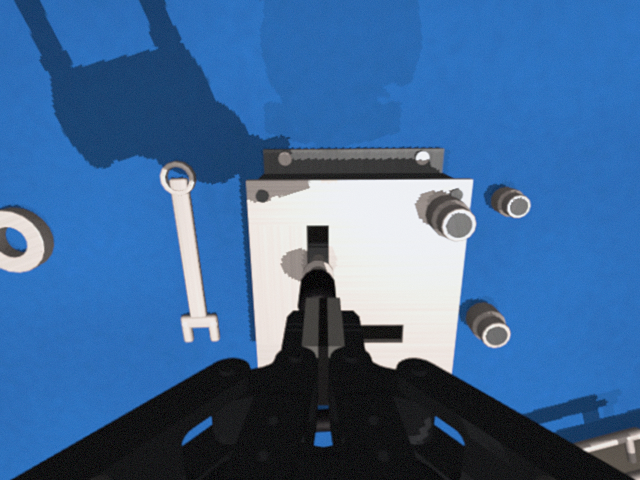

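View pics/scene1.png

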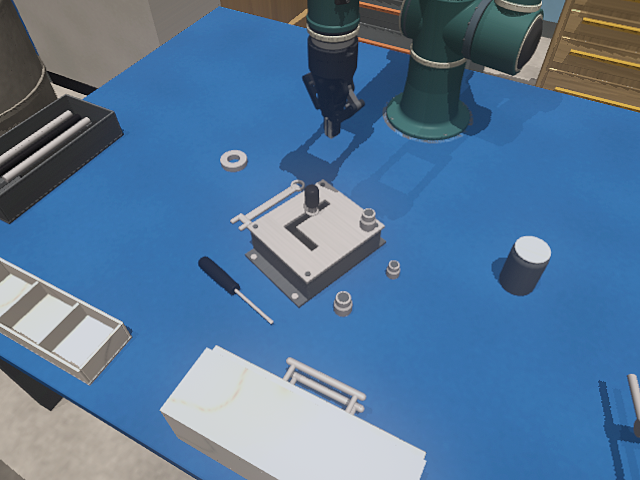

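The wrist view shows the lever grip near (318,285), ahead of the shut fingers, and socket_a clear at (452,215). The scene view shows the gripper hanging free behind the lever. I'll lower it now.

```bash
python3 -m creep '[{"slide":[0,-0.08,0.8],"angular":[0,0,0]},{"slide":[0,0,0.8],"angular":[0,0,0]},{"slide":[0,0,0.8],"angular":[0,0,0]},{"slide":[0,0,0.8],"angular":[0,0,0]},{"slide":[0,0,0.8],"angular":[0,0,0]}]' 
python3 -m creep '[{"slide":[0,0,0.8],"angular":[0,0,0]},{"slide":[0,0,0.36],"angular":[0,0,0]},{"slide":[0,0,0],"angular":[0,0,0]},{"slide":[0,0,0],"angular":[0,0,0]}]'
python3 st.py; python3 - <<'E'
from h import *
for n in("scene","top"):
    p,d=imaging.read_camera(n);cv2.imwrite(f"pics/{n}2.png",cv2.resize(p[120:360,170:490,::-1],None,fx=2.5,fy=2.5))
E
```

```text
time: 2.95
tool_pos: [0.4587, -0.0445, 0.3039]
tcp_rot: [0.551, 3.093, 0.001]
wrist_force: [0.2, -0.7, -0.4]
width: -0.0
time: 3.28
tool_pos: [0.4589, -0.0453, 0.2757]
tcp_rot: [-0.553, -3.092, -0.0]
wrist_force: [-0.2, 0.5, -0.1]
width: 0.002
t 3.28 pos [ 0.4589 -0.0453  0.2757] z [-9.e-04  3.e-04 -1.e+00] along -0.0148 across 0.0008 yawerr deg -0.12 F [-0.2  0.5 -0.1] w 0.002
```

View pics/scene2.png

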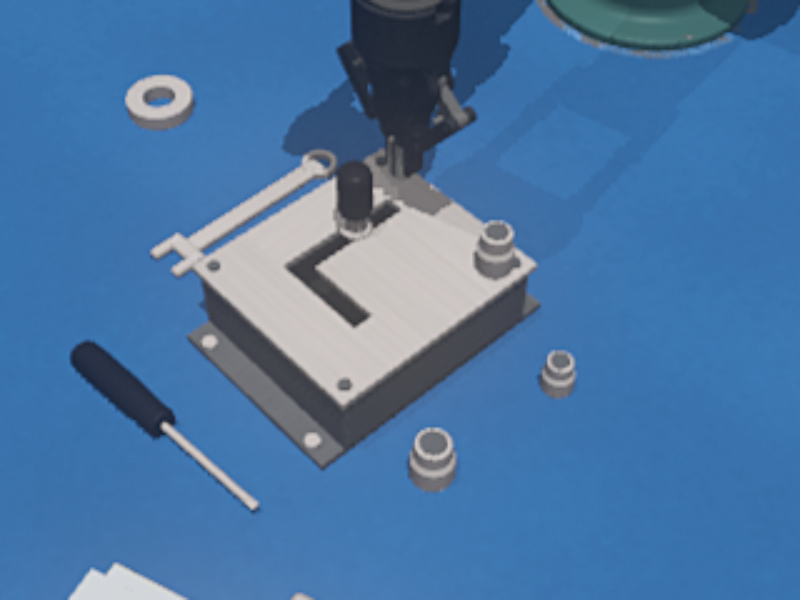

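The scene view shows the shut fingertips at (400,165) standing just behind the grip at (355,190). I'll push along the long leg.

```bash
python3 -m creep '[{"slide":[-0.4,0,0],"angular":[0,0,0]},{"slide":[-0.4,0,0],"angular":[0,0,0]},{"slide":[-0.4,0,0],"angular":[0,0,0]},{"slide":[-0.4,0,0],"angular":[0,0,0]},{"slide":[-0.4,0,0],"angular":[0,0,0]}]' 
python3 st.py
python3 -m creep '[{"slide":[-0.4,0,0],"angular":[0,0,0]},{"slide":[-0.4,0,0],"angular":[0,0,0]},{"slide":[0,0,0],"angular":[0,0,0]},{"slide":[0,0,0],"angular":[0,0,0]}]'
python3 st.py; cat > lv.py <<'E'
from h import *
import sys
a=np.radians(-20.15);ux=np.array([np.cos(a),np.sin(a)]);uy=np.array([-ux[1],ux[0]])
O=np.array([.533,-.0387])+.0025*ux-.0025*uy
for n in("scene","top"):
    p,d=imaging.read_camera(n)
    m=imaging.camera_model(n)
    ou,ov=(170,120);c=p[ov:ov+240,ou:ou+320,::-1]
    cv2.imwrite(f"pics/{n}{sys.argv[1]}.png",cv2.resize(c,None,fx=2.5,fy=2.5))
E
python3 lv.py 3
```

```text
time: 3.8
tool_pos: [0.5072, -0.0642, 0.276]
tcp_rot: [0.556, 3.092, 0.0]
wrist_force: [-1.1, 0.7, 1.3]
width: 0.002
t 3.8 pos [ 0.5072 -0.0642  0.276 ] z [ 2.e-04  2.e-04 -1.e+00] along 0.0371 across -0.0003 yawerr deg -0.23 F [-1.1  0.7  1.3] w 0.002
time: 4.13
tool_pos: [0.5255, -0.0711, 0.2756]
tcp_rot: [0.556, 3.091, -0.0]
wrist_force: [0.5, 1.1, 0.6]
width: -0.006
t 4.13 pos [ 0.5255 -0.0711  0.2756] z [ 6.e-04 -3.e-04 -1.e+00] along 0.0566 across -0.0005 yawerr deg -0.22 F [0.5 1.1 0.6] w -0.006
```

View pics/scene3.png

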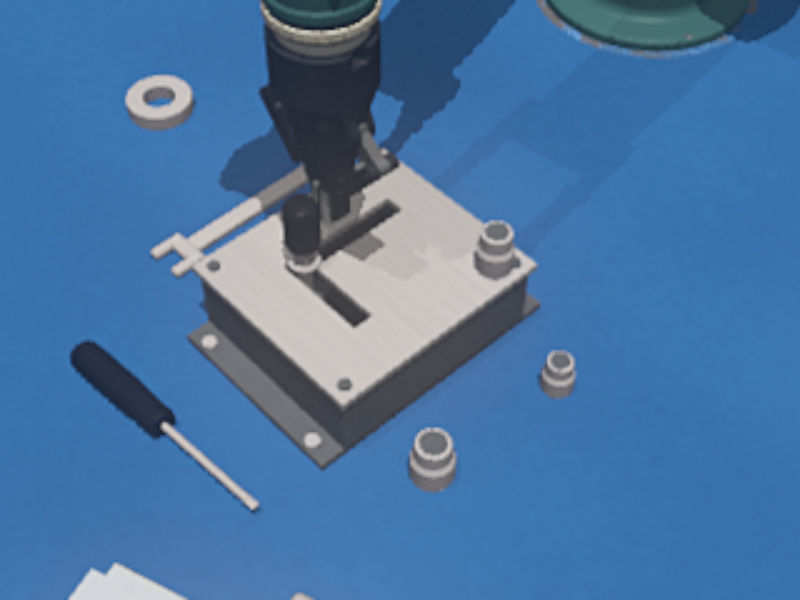

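View pics/top3.png

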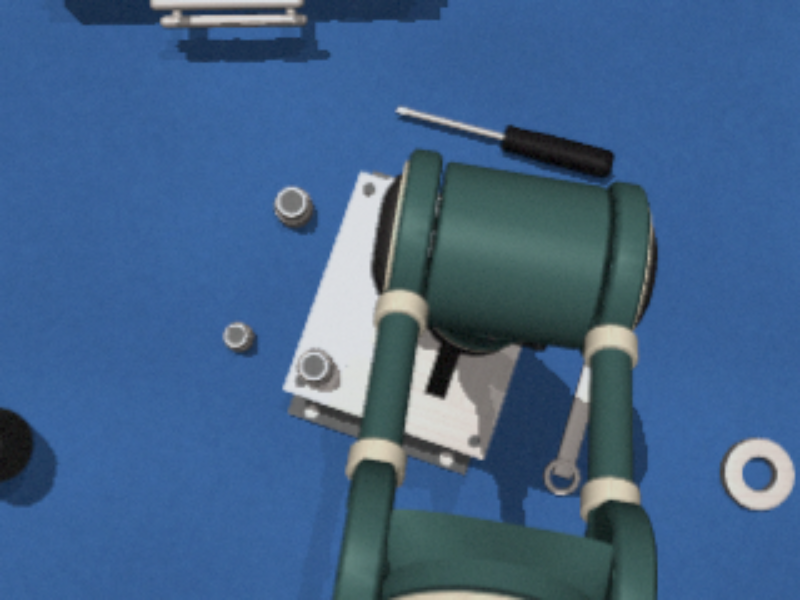

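The scene view shows the lever near the corner: grip top at about (300,203) and washer at (303,262). The top view is hidden by the arm. I'll work out the lever position from the scene camera.

```bash
cat > loc.py <<'E'
from h import *
import sys
a=np.radians(-20.15);ux=np.array([np.cos(a),np.sin(a)]);uy=np.array([-ux[1],ux[0]])
O=np.array([.533,-.0387])+.0025*ux-.0025*uy
m=imaging.camera_model("scene")
def pt(al,ac,z): return np.r_[O+(al-.055)*ux+(ac-.03)*uy,z]
# use depth: points with z .118-.14 inside plate region near slot
def lever(box):
    p,d=imaging.read_camera("scene");T=np.linalg.inv(m["camera_from_world"])
    vv,uu=np.mgrid[150:300,220:400];uv=np.c_[uu.ravel(),vv.ravel()];z=d[vv,uu].ravel()
    P=(np.c_[rays(m,uv),np.ones(len(uv))]*z[:,None])@T[:3,:3].T+T[:3,3]
    r=P[:,:2]-O;al=r@ux+.055;ac=r@uy+.03
    k=(z>0)&(P[:,2]>.131)&(P[:,2]<.1375)&(al>box[0])&(al<box[1])&(ac>box[2])&(ac<box[3])
    print("top face n",k.sum(),"along %.4f [%.4f %.4f] across %.4f [%.4f %.4f]"%(al[k].mean(),al[k].min(),al[k].max(),ac[k].mean(),ac[k].min(),ac[k].max()))
    return p
if __name__=="__main__":
    p=lever([float(x) for x in sys.argv[2:6]])
    c=p[120:360,170:490,::-1];cv2.imwrite(f"pics/s{sys.argv[1]}.png",cv2.resize(c,None,fx=2.5,fy=2.5))
E
python3 loc.py 4 0.068 0.12 -0.03 0.1
python3 -c "
from loc import *
for al in(.07,.08,.09): print(al,((proj(m,[pt(al,0,.135),pt(al,0,.07)])-[170,120])*2.5).round(0).tolist())"
```

```text
top face n 103 along 0.0850 [0.0733 0.0958] across 0.0004 [-0.0120 0.0113]
0.07 [[314.0, 192.0], [318.0, 253.0]]
0.08 [[303.0, 198.0], [307.0, 259.0]]
0.09 [[292.0, 205.0], [297.0, 266.0]]
```

```bash
python3 -m creep '[{"slide":[-0.16,0,0],"angular":[0,0,0]},{"slide":[-0.16,0,0],"angular":[0,0,0]},{"slide":[0,0,0],"angular":[0,0,0]},{"slide":[0,0,0],"angular":[0,0,0]}]'
python3 st.py; python3 loc.py 5 0.068 0.12 -0.03 0.1
```

```text
time: 4.62
tool_pos: [0.5323, -0.0735, 0.2756]
tcp_rot: [-0.555, -3.092, 0.0]
wrist_force: [0.7, -0.2, -1.1]
width: 0.0
t 4.62 pos [ 0.5323 -0.0735  0.2756] z [-0. -0. -1.] along 0.0638 across -0.0004 yawerr deg -0.2 F [ 0.7 -0.2 -1.1] w 0.0
top face n 122 along 0.0859 [0.0688 0.1010] across 0.0008 [-0.0127 0.0128]
```

View pics/s5.png

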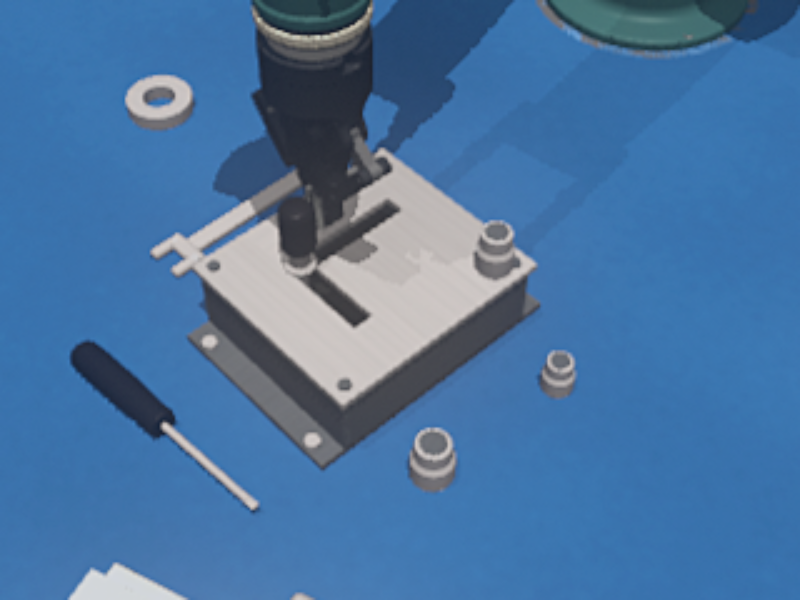

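The lever is at about 0.088, and the low force says it has not reached the wall. I'll nudge it 3 mm more.

```bash
python3 -m creep '[{"slide":[-0.12,0,0],"angular":[0,0,0]},{"slide":[0,0,0],"angular":[0,0,0]},{"slide":[0,0,0],"angular":[0,0,0]}]'
python3 st.py; python3 loc.py 6 0.072 0.12 -0.03 0.1
```

```text
time: 4.92
tool_pos: [0.5351, -0.0745, 0.2757]
tcp_rot: [0.555, 3.092, -0.0]
wrist_force: [-1.1, 1.3, -0.1]
width: 0.003
t 4.92 pos [ 0.5351 -0.0745  0.2757] z [ 1.e-04 -0.e+00 -1.e+00] along 0.0668 across -0.0004 yawerr deg -0.21 F [-1.1  1.3 -0.1] w 0.003
top face n 121 along 0.0889 [0.0723 0.1027] across 0.0010 [-0.0118 0.0134]
```

```bash
python3 -m creep '[{"slide":[0.5,0,0],"angular":[0,0,0.05]},{"slide":[0.5,0,0],"angular":[0,0,0]},{"slide":[0,-0.6,0],"angular":[0,0,0]},{"slide":[0,-0.6,0],"angular":[0,0,0]},{"slide":[0,-0.6,0],"angular":[0,0,0]}]'
python3 -m creep '[{"slide":[0,0,0],"angular":[0,0,0]},{"slide":[0,0,0],"angular":[0,0,0]}]'
python3 st.py
python3 -m creep '[{"slide":[-0.6,0,0],"angular":[0,0,0]},{"slide":[-0.7,0,0],"angular":[0,0,0]},{"slide":[-0.6,0,0],"angular":[0,0,0]},{"slide":[0,0,0],"angular":[0,0,0]},{"slide":[0,0,0],"angular":[0,0,0]}]'
python3 st.py; python3 loc.py 7 0.072 0.12 -0.02 0.1
```

```text
time: 5.38
tool_pos: [0.495, -0.1078, 0.2757]
tcp_rot: [0.559, 3.091, -0.0]
wrist_force: [-0.7, -0.1, -0.8]
width: 0.002
time: 5.55
tool_pos: [0.4953, -0.1081, 0.2758]
tcp_rot: [0.563, 3.09, 0.0]
wrist_force: [0.5, 0.9, -0.9]
width: 0.005
t 5.55 pos [ 0.4953 -0.1081  0.2758] z [ 4.e-04  2.e-04 -1.e+00] along 0.0410 across -0.0456 yawerr deg -0.49 F [ 0.5  0.9 -0.9] w 0.005
time: 5.97
tool_pos: [0.5406, -0.124, 0.2757]
tcp_rot: [-0.56, -3.091, -0.0]
wrist_force: [-0.7, 0.4, 0.1]
width: -0.001
t 5.97 pos [ 0.5406 -0.124   0.2757] z [-2.e-04  3.e-04 -1.e+00] along 0.0891 across -0.0450 yawerr deg -0.39 F [-0.7  0.4  0.1] w -0.001
top face n 101 along 0.0920 [0.0804 0.1027] across 0.0005 [-0.0115 0.0134]
```

View pics/s7.png

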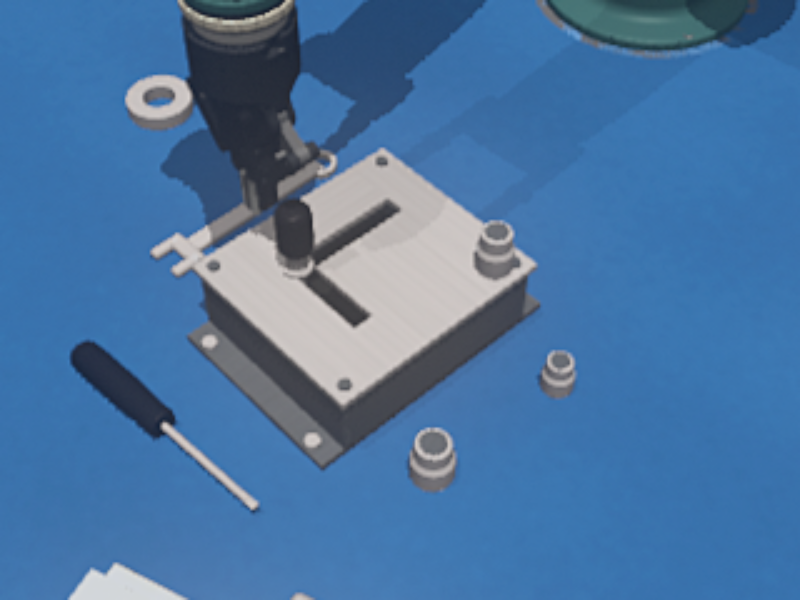

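The lever sits at the corner (washer at (295,267)) and the fingers are on its right side at (260,200). I'll push sideways along the short leg.

```bash
python3 -m creep '[{"slide":[0,0.4,0],"angular":[0,0,-0.08]},{"slide":[0,0.4,0],"angular":[0,0,0]},{"slide":[0,0.4,0],"angular":[0,0,0]},{"slide":[0,0.4,0],"angular":[0,0,0]},{"slide":[0,0.4,0],"angular":[0,0,0]}]'
python3 st.py
python3 -m creep '[{"slide":[0,0.4,0],"angular":[0,0,0]},{"slide":[0,0.4,0],"angular":[0,0,0]},{"slide":[0,0,0],"angular":[0,0,0]},{"slide":[0,0,0],"angular":[0,0,0]}]'
python3 st.py; python3 loc.py 8 0.065 0.12 0.02 0.1
```

```text
time: 6.43
tool_pos: [0.5573, -0.0763, 0.2753]
tcp_rot: [-0.551, -3.091, 0.0]
wrist_force: [-1.2, -1.8, -0.6]
width: -0.003
t 6.43 pos [ 0.5573 -0.0763  0.2753] z [-0.0015  0.     -1.    ] along 0.0883 across 0.0055 yawerr deg -0.05 F [-1.2 -1.8 -0.6] w -0.003
time: 6.77
tool_pos: [0.5652, -0.0579, 0.276]
tcp_rot: [0.55, 3.092, 0.001]
wrist_force: [0.5, -0.5, 0.4]
width: -0.004
t 6.77 pos [ 0.5652 -0.0579  0.276 ] z [ 1.6e-03  3.0e-04 -1.0e+00] along 0.0894 across 0.0255 yawerr deg -0.01 F [ 0.5 -0.5  0.4] w -0.004
top face n 129 along 0.0928 [0.0793 0.1027] across 0.0521 [0.0205 0.0678]
```

View pics/s8.png

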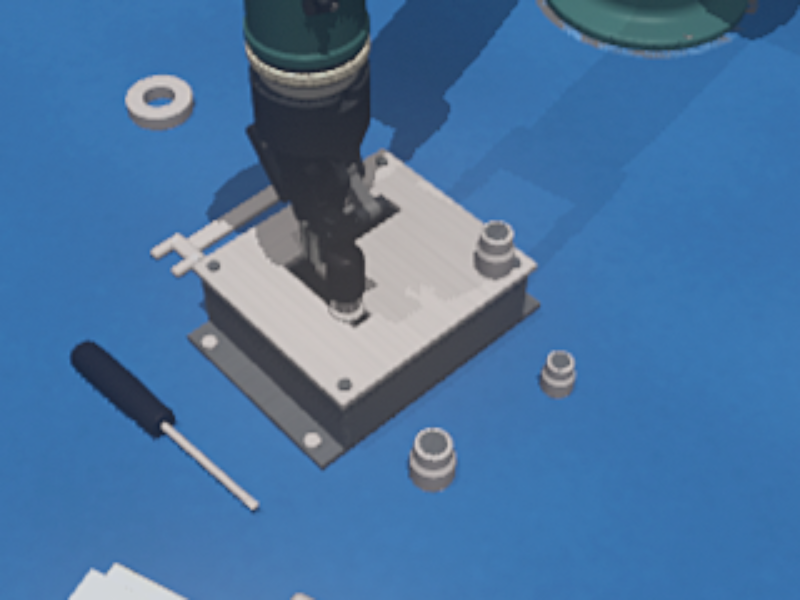

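The lever has moved to about 0.054 (washer at (347,308)). It needs about 11.5 mm more.

```bash
python3 -m creep '[{"slide":[0,0.23,0],"angular":[0,0,0]},{"slide":[0,0.23,0],"angular":[0,0,0]},{"slide":[0,0,0],"angular":[0,0,0]},{"slide":[0,0,0],"angular":[0,0,0]}]'
python3 st.py; python3 loc.py 9 0.065 0.12 0.03 0.1
```

```text
time: 7.15
tool_pos: [0.5687, -0.0479, 0.2758]
tcp_rot: [0.552, 3.092, 0.001]
wrist_force: [-0.3, -0.3, 0.7]
width: -0.004
t 7.15 pos [ 0.5687 -0.0479  0.2758] z [ 5.e-04  3.e-04 -1.e+00] along 0.0892 across 0.0362 yawerr deg -0.08 F [-0.3 -0.3  0.7] w -0.004
top face n 130 along 0.0926 [0.0799 0.1031] across 0.0614 [0.0305 0.0768]
```

```bash
python3 -m creep '[{"slide":[0,0.08,0],"angular":[0,0,0]},{"slide":[0,0,0],"angular":[0,0,0]},{"slide":[0,0,0],"angular":[0,0,0]}]'
python3 st.py
python3 -m creep '[{"slide":[0,-0.4,0],"angular":[0,0,0]},{"slide":[0,-0.6,0],"angular":[0,0,0]},{"slide":[0,-0.6,0],"angular":[0,0,0]},{"slide":[0,0,0],"angular":[0,0,0]}]'
python3 -m creep '[{"slide":[0,0,-0.9],"angular":[0,0,0]},{"slide":[0,0,-0.9],"angular":[0,0,0]},{"slide":[0,0,-0.9],"angular":[0,0,0]},{"slide":[0,0,-0.9],"angular":[0,0,0]},{"slide":[0,0,-0.9],"angular":[0,0,0]}]'
python3 st.py; python3 loc.py 10 0.065 0.12 0.03 0.1
```

```text
time: 7.45
tool_pos: [0.5692, -0.0463, 0.2757]
tcp_rot: [0.552, 3.093, -0.0]
wrist_force: [0.2, -0.1, 0.6]
width: -0.005
t 7.45 pos [ 0.5692 -0.0463  0.2757] z [ 0.e+00 -1.e-04 -1.e+00] along 0.0891 across 0.0378 yawerr deg -0.09 F [ 0.2 -0.1  0.6] w -0.005
time: 7.78
tool_pos: [0.5544, -0.0858, 0.2756]
tcp_rot: [-0.554, -3.092, 0.001]
wrist_force: [-0.2, -0.5, 0.5]
width: 0.003
time: 8.2
tool_pos: [0.5551, -0.0838, 0.3892]
tcp_rot: [-0.553, -3.093, -0.001]
wrist_force: [0.6, 0.2, -0.5]
width: -0.0
t 8.2 pos [ 0.5551 -0.0838  0.3892] z [-0.e+00  4.e-04 -1.e+00] along 0.0888 across -0.0022 yawerr deg -0.11 F [ 0.6  0.2 -0.5] w -0.0
top face n 109 along 0.0918 [0.0803 0.1029] across 0.0671 [0.0545 0.0781]
```

View pics/s10.png

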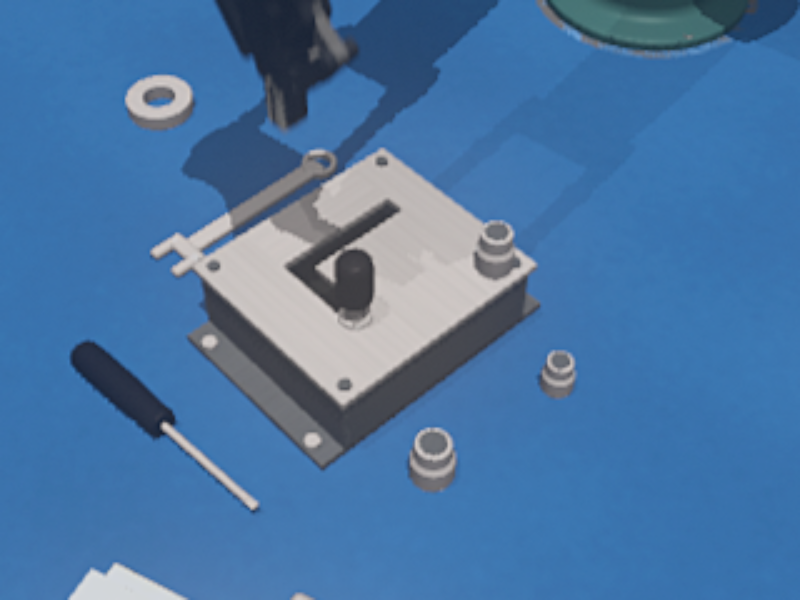

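The lever stands at the end of the short leg (washer at (354,318)), all the parts look undisturbed and the gripper is clear. I'll let the arm settle and hand in.

```bash
python3 -m creep '[{"slide":[0,0,0],"angular":[0,0,0]},{"slide":[0,0,0],"angular":[0,0,0]},{"slide":[0,0,0],"angular":[0,0,0]}]'
python3 loc.py 11 0.065 0.12 0.03 0.1; python3 -c "
from workcell import order; print(order.finish_job())"
```

```text
time: 8.5
tool_pos: [0.5548, -0.0836, 0.3867]
tcp_rot: [-0.552, -3.09, -0.0]
wrist_force: [0.3, -1.0, -0.3]
width: 0.003
top face n 109 along 0.0919 [0.0796 0.1037] across 0.0664 [0.0547 0.0782]
the job is handed in; nothing more can be done
None
```

I pushed the lever to the corner of the slot with the shut fingertips. Then I moved the fingers round to its right side and pushed it to the end of the short leg. After that I backed off, raised the gripper clear and handed the job in at about 8.6 s.

- **Lever:** at the corner stop the scene camera's depth put it at about 0.09 m along and 0 across. The final check gave about 0.092 m along and 0.066 m across, good to a few millimetres.
- **Seat:** its top face was still at its normal height, so the lever looks seated.
- **Forces:** wrist force stayed around 1–2 N at every reading I took.
- **Loose parts:** the sockets, wrench, screwdriver and bearing looked unmoved in the last picture I viewed. I compared these by eye and did not measure them. The grease can was outside that cropped view, and the arm passed well above it.

No check failed, but the top camera was blocked by the arm while pushing, so the lever's position during the pushes rests on the scene camera and the arm's own readings. The hand-in gave no verdict.

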